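Close the keepsake box with the lid that fits

ROBOT

A 6-joint arm with a two-finger parallel gripper is mounted at the origin on the work surface. World frame = base frame: x ahead of the robot, y to its left, z up, the work surface at z = 0. Lengths are in m, angles in rad, forces in N, time in s.
With the tool pointing down it reaches from about 0.25 to 0.775 m from the base axis. Payload 4 kg.
Tool frame: the origin (TCP) lies at the very end of the fingers, on their centre line; the grasp point (between the pads) lies 19 mm behind it (robot.tcp_to_grasp is the distance from the TCP to the grasp point, in m); z points along the fingers, y is the line along which they close (so a half turn about z gives the same grasp; the last joint's range is limited). The gripper opens to 94 mm and grips with 3 to 60 N. Pads are 16 mm wide; open, the fingers measure 119 mm over their backs; the gripper's body (75 mm by 177 mm) begins 78 mm behind the grasp point.
Start: joints at [-1.246, 0.087, 1.371, -0, 1.684, -0.103], TCP at [0.228, -0.5, 0.206] pointing down, gripper open.
Joint ranges: [-3.1, 3.1], [-0.76, 2.03], [0.27, 2.55], [-1.08, 4.22], [0.17, 2.65], [-2.57, 2.57]. Speed limits (rad/s): [2.79, 2.79, 3.14, 3.14, 3.14, 3.14].

INTERFACE

Orientations are given as [roll, pitch, yaw] about the fixed x, y, z axes, in that order (R = Rz(yaw) Ry(pitch) Rx(roll)).
In Python, from bench import robot, vision, monitor gives the robot as it stands (robot), with the cameras (vision) and the readings (monitor).
- The arm moves only by the tool run_rows, called after "Call:" as a command line: name --pt "numbers of a row" for each row, then --argument value for the rest. Schema: {"type":"object","properties":{"offsets":{"type":"array","items":{"type":"object","properties":{"finger_gap":{"type":"number"},"xyz":{"type":"array","items":{"type":"number"},"minItems":3,"maxItems":3},"turn":{"type":"number"}},"additionalProperties":false,"required":["finger_gap"]},"minItems":1,"maxItems":20},"only":{"type":"string"},"quiet":{"type":"boolean"},"lines":{"type":"string"}},"required":["offsets"],"additionalProperties":false}. offsets is a list of rows, 1 to 20 of them, each an object with the fields finger_gap (the finger opening in m), xyz (a list: dx, dy, dz in shares of 0.2 m (1.0 is 0.2 m)), turn (a turn about the tool's z in parts of the range, where 1.0 means 2 pi rad); a field left out counts as zero (the opening has to be given); each row shifts and turns the commanded pose from where the row before left it, along the tool's axes as they then stand; what a row does not reach is not made up. A row lasts 1/12 s, in which the tool goes at most 0.0417 m and 0.125 rad, less where a joint would pass 70% of its speed; a pose out of reach is approached as far as the arm can. The fingers move at their own pace and stop on an object; the grip force is fixed at half the most. Time passes only in rows, so rows that do not move let the fingers close. The tool returns the time, the measured TCP pose, the force, the opening and the grip force at its end. only (a regular expression) keeps the lines of the reply that match it, lines (a string "A,B") keeps lines A to B, and quiet returns only ok. Input that does not fit is refused with a message, and nothing moves.
- monitor.get_obs(): the state, without advancing time (a new reading comes with each control period).
- vision.snapshot(name): name is "scene" or "top" or "wrist"; returns a dict with "color" (384x512x3 uint8, blue, green, red), "fx", "fy", "cx", "cy" (pixels), "extrinsics" (4x4, takes a point from world to camera coordinates). Camera axes: x right, y down, z forward; pixel columns grow to the right and rows downward; lengths in m; the calibration is good to about 2 mm. A picture is of the moment at which its call begins. There is no depth.
- robot.close_job(): hands the job in; it is judged then, once.
The state is a dict: "time": time; "joint_positions": joint angles; "qvel": joint speeds; "joint_torque": joint torques, N m; "tool_pos": TCP position; "ee_rot": TCP orientation; "wrist_force": force on the tool from outside, world axes, zero at the start; "wrist_torque": the same for the moment, N m; "width": finger opening in m; "finger_force": force on a finger pad.
Only numpy, scipy, OpenCV 4.12 (cv2) and the standard library are available. Lean on these libraries where they do the work, as an engineer would, in place of code of your own. Each camera call takes 0.05 s, during which the arm holds its last target. There are 200 camera calls.

TASK

The varnish on the lids in the drying rack is dry: take the middle-sized lid, the one that fits the open wooden box, out of the rack and close the box with it. Tuck its far end under the fixed strip at the back of the box and push it over the front lip until the near end drops in behind the lip and the lid lies flat in its recess all round. Leave the other two lids standing in the rack and do not shift the other things on the board.

Things in the scene. Friction and masses are not known exactly. Their poses are not given: they have to be found in the camera images.
- lid: the middle-sized lid: plain pale-wood panel 100 x 62 x 9 mm, about 45 g, both faces and both ends alike. x axis along the 100 mm side, y through the 9 mm thickness, z along the 62 mm side. Origin: middle of the long edge it stands on at the start; z then points up, to the other long edge. It starts upright in a groove of the rack
- lid_mid (a point): the centre of the middle-sized lid (axes as the lid's)
- rack: fixed wooden drying rack, a block 180 x 80 x 26 mm on the board with 5 parallel grooves, 11 mm wide, 18 mm deep, 32 mm apart, open at both ends. Origin: centre of its underside; groove floors 8 mm above it. x runs across the grooves (at x = -64, -32, 0, 32, 64 mm), y along them. Lids stand in the first, middle and last groove, in any order
- lid_small: bystander: the small lid, 74 x 46 x 9 mm, standing in another groove; origin and axes as for the lid
- lid_large: bystander: the large lid, 128 x 84 x 9 mm, standing in another groove; origin and axes as for the lid
- box: open pale-wood box, fixed on the board, 119 mm long (x), 82 wide (y), 58.5 high, pencils inside. Origin: centre of its underside; z up, x from the front (low lip, robot's side) to the back (strip). Side walls 8 mm thick, tops 52.5 mm above the underside. The strip blocks a lid from being set straight down: its far end must slide in under the strip while its near end rides over the lip
- box_seat (a point): centre of the lid recess, at the height of its floor, axes as the box's. The recess is 103 mm (x) by 66 mm (y), the inner top edges of its side walls bevelled 3 mm; its floor is a ledge 6 mm wide all round, 40 mm above the box's underside, around the open hollow. The closed lid's centre lies 4.5 mm above this point
- box_lip (a point): middle of the front lip, level with its top, axes as the box's. The lip is 8 mm thick (x = -59.5 to -51.5 mm in the box's frame), its top 10 mm above the ledge and 50 mm above the box's underside; a thumb notch 30 mm wide is cut in its middle, down to the ledge, so that this point is in the gap
- box_strip (a point): middle of the front edge of the fixed strip's underside, axes as the box's. The strip bridges the whole width of the box at its back end, from here (x = 41.5 mm in the box's frame) to x = 59.5 mm; underside 12.5 mm above the ledge, 6 mm thick. The recess goes on 10 mm beneath it, to x = 51.5 mm
- clear_patch (a point): on the brown hardboard that covers the middle of the table (its top is 4 mm above the table): centre of a bare patch, free of things for at least 90 mm all round, between rack and box; a place to lay the lid down flat
- tumbler: bystander: glass tumbler, 82 mm wide, 78 mm high, on the board beyond the tape; origin: centre of its underside
- tape: bystander: roll of masking tape lying flat, 94 mm wide, 19 mm high, just beyond the bare patch; origin: centre of its underside
- glue: bystander: white glue bottle, 56 mm wide, 150 mm high; origin: centre of its underside
- paint_jar: bystander: paint jar, 60 mm wide, 60 mm high; origin: centre of its underside
- screwdriver: bystander: screwdriver with a clear amber handle, 180 mm long, lying at the right; origin: middle of its length, underside
- scissors: bystander: scissors, about 160 mm long, lying at the left; origin near their pivot, underside
- card_case: bystander: dark card case, 110 x 60 x 30 mm, at the right; origin: centre of its underside

How it is judged:
At the end, for the whole second after the job is handed in: The middle-sized lid is at rest in the recess of the box, far end under the strip, near end behind the lip: centre within 4 mm of the recess's centre along and across and 4.5 mm above the ledge within 2 mm; level within 0.04 rad; long side along the box within 0.08 rad (z of lid_mid in the frame of box_seat between 0.0025 and 0.0065 m and x of lid_mid in the frame of box_seat between -0.004 and 0.004 m and y of lid_mid in the frame of box_seat between -0.004 and 0.004 m and angle between the y axis of lid and the z axis of box, either way round below 0.04 rad and angle between the x axis of lid and the x axis of box, either way round below 0.08 rad and linear speed of lid below 0.02 m/s); the robot touches nothing.
It fails at once if another lid is moved or tipped in the rack (distance of any of lid_small, lid_large from where it was at the start of the episode above 0.015 m or angle between any of lid_small, lid_large's own z axis and vertical above 0.25 rad).
It fails at once if one of the other things on the board is shifted (distance of any of tumbler, tape, glue, paint_jar, screwdriver, scissors, card_case from where it was at the start of the episode above 0.02 m).
It also fails if it takes over 59 s, if anything falls off the work surface, if the arm or the gripper's body presses on something with over 40 N, if the wrist force passes 120 N, or if a joint passes its speed limit or range.

## Working session

There is one attempt and no reset: what is moved stays moved. The work goes in short steps, Python scripts to look and compute and a tool call to move; the robot and the scene stay as the last step left them, time stands still between calls to the robot, and variables do not carry over. Pictures are saved under pics/ and viewed, at most 10 in all, crops included, and the job is handed in when it is done.

```bash
ls; mkdir -p pics
```

Run:
```python
from bench import robot, vision, monitor
import cv2,numpy as np,pickle
d={n:vision.snapshot(n) for n in("scene","top")}
pickle.dump(d,open("s0.pkl","wb"))
for n in d:
    cv2.imwrite(f"pics/{n}0.png",cv2.resize(d[n]["color"],(800,600),interpolation=cv2.INTER_CUBIC))
    print(n,d[n]["fx"],d[n]["cx"],d[n]["cy"],d[n]["extrinsics"].round(3).tolist())
o=monitor.get_obs();print(o["time"],o["tool_pos"],o["ee_rot"],o["width"])
```

```text
bench.py
pics
scene 454.18794521589246 252.30258044293532 186.95391125066152 [[0.227, 0.974, 0.015, -0.129], [0.792, -0.175, -0.585, -0.436], [-0.567, 0.144, -0.811, 1.813], [0.0, 0.0, 0.0, 1.0]]
top 425.5654210191812 252.81148699615594 187.90630899450585 [[0.023, -1.0, 0.0, -0.001], [-0.987, -0.022, -0.161, 0.621], [0.161, 0.003, -0.987, 1.158], [0.0, 0.0, 0.0, 1.0]]
0.1 [ 0.22801645 -0.49998114  0.20443518] [-3.13963054e+00 -2.01338321e-04  4.27776879e-01] 0.09410457498211088
```

View pics/scene0.png

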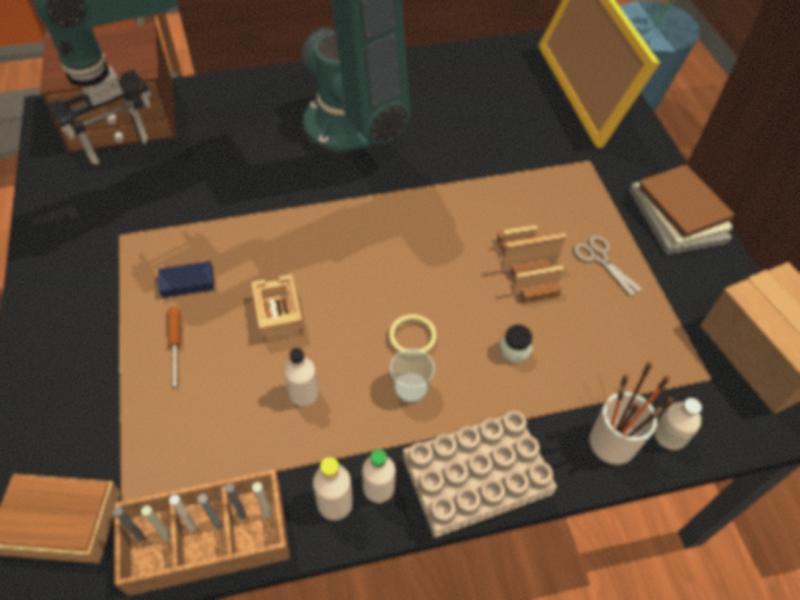

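View pics/top0.png

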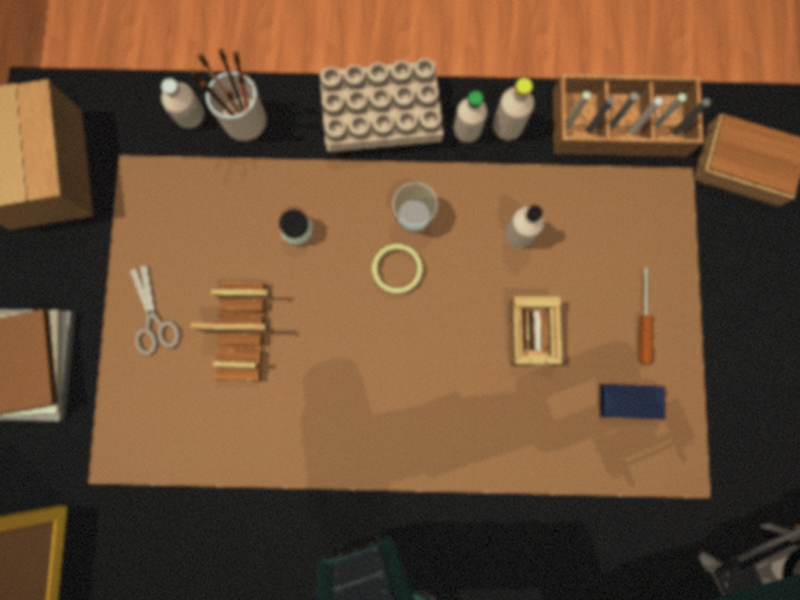

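The top view (800 px scale) shows the lids at rows 292 (width 54 px), 326 (77 px, large) and 365 (44 px, small). The middle-sized one is therefore the far one, at (240,292). The box is at (538,331), the bare patch is around (400,340), and the tape is at (397,269).

Create h.py:
```python
import numpy as np
def cast(s,u,v,z):
    E=np.asarray(s["extrinsics"]);R,t=E[:3,:3],E[:3,3]
    d=R.T@np.array([(u-s["cx"])/s["fx"],(v-s["cy"])/s["fy"],1]);c=-R.T@t
    return (c+d*(z-c[2])/d[2])
def proj(s,p):
    E=np.asarray(s["extrinsics"]);q=E[:3,:3]@p+E[:3,3]
    return s["fx"]*q[0]/q[2]+s["cx"],s["fy"]*q[1]/q[2]+s["cy"]
```

Run:
```python
import pickle;from h import *
d=pickle.load(open("s0.pkl","rb"));t=d["top"]
for n,u,v,z in[("lidL",213,292,.074),("lidR",267,292,.074),("bigL",190,326,.096),("bigR",267,326,.096),("smL",213,365,.058),("smR",257,365,.058),
 ("boxFL",514,364,.055),("boxFR",563,364,.055),("boxBL",516,297,.0625),("boxBR",561,297,.0625),("tape",397,269,.02),("glue",522,240,.004),("gluetop",534,213,.154),("case",632,401,.034)]:
    print(n,cast(t,u*.64,v*.64,z).round(3))
```

```text
lidL [0.612 0.337 0.074]
lidR [0.615 0.241 0.074]
bigL [0.548 0.367 0.096]
bigR [0.551 0.234 0.096]
smL [0.484 0.333 0.058]
smR [0.486 0.255 0.058]
boxFL [ 0.498 -0.201  0.055]
boxFR [ 0.5   -0.288  0.055]
boxBL [ 0.617 -0.204  0.062]
boxBR [ 0.619 -0.285  0.062]
tape [0.672 0.011 0.02 ]
glue [ 0.738 -0.227  0.004]
gluetop [ 0.747 -0.219  0.154]
case [ 0.438 -0.416  0.034]
```

Careful with the scale: shifts go in shares of 0.2 m and turns go in shares of 2 pi rad. That gives: -0.0255 m / 0.2 = -0.1275, -0.025 m / 0.2 = -0.125, 0.107 rad / 6.2832 = 0.017.

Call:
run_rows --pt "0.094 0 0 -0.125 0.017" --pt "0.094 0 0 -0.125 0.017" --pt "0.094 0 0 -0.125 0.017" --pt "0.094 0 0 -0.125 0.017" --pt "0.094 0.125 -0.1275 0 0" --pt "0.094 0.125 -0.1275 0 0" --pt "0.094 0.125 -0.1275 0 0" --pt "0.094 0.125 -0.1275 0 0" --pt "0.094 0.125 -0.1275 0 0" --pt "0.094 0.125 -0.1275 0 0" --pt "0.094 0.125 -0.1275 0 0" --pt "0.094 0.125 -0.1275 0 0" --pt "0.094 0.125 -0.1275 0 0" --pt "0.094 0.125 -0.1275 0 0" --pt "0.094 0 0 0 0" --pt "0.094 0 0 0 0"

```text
refused: offsets[0]: [0.094, 0, 0, -0.125, 0.017] is not of type 'object' (schema: type "object"). Nothing was moved.
```

Nothing moved. I misread the format; it is a list of objects, one for each row. Resending.

Call:
run_rows --offsets '[{"finger_gap":0.094,"xyz":[0,0,-0.125],"turn":0.017},{"finger_gap":0.094,"xyz":[0,0,-0.125],"turn":0.017},{"finger_gap":0.094,"xyz":[0,0,-0.125],"turn":0.017},{"finger_gap":0.094,"xyz":[0,0,-0.125],"turn":0.017},{"finger_gap":0.094,"xyz":[0.125,-0.1275,0]},{"finger_gap":0.094,"xyz":[0.125,-0.1275,0]},{"finger_gap":0.094,"xyz":[0.125,-0.1275,0]},{"finger_gap":0.094,"xyz":[0.125,-0.1275,0]},{"finger_gap":0.094,"xyz":[0.125,-0.1275,0]},{"finger_gap":0.094,"xyz":[0.125,-0.1275,0]},{"finger_gap":0.094,"xyz":[0.125,-0.1275,0]},{"finger_gap":0.094,"xyz":[0.125,-0.1275,0]},{"finger_gap":0.094,"xyz":[0.125,-0.1275,0]},{"finger_gap":0.094,"xyz":[0.125,-0.1275,0]},{"finger_gap":0.094},{"finger_gap":0.094}]'

```text
time: 1.43
tool_pos: [0.4789, -0.2441, 0.3046]
ee_rot: [-3.141, 0.002, 0.003]
wrist_force: [-0.7, 0.1, -0.4]
width: 0.0941
finger_force: 0.0
```

Run:
```python
from bench import robot, vision, monitor
import cv2,numpy as np,pickle
d=vision.snapshot("wrist");pickle.dump(d,open("w1.pkl","wb"))
cv2.imwrite("pics/w1.png",cv2.resize(d["color"],(800,600),interpolation=cv2.INTER_CUBIC))
E=d["extrinsics"];print(-E[:3,:3].T@E[:3,3],E[:3,:3].round(2).tolist(),d["fx"])
```

```text
[ 0.56049024 -0.24312603  0.48382997] [[0.0, -1.0, -0.0], [-0.96, -0.0, 0.28], [-0.28, 0.0, -0.96]] 283.9896610744976
```

View pics/w1.png

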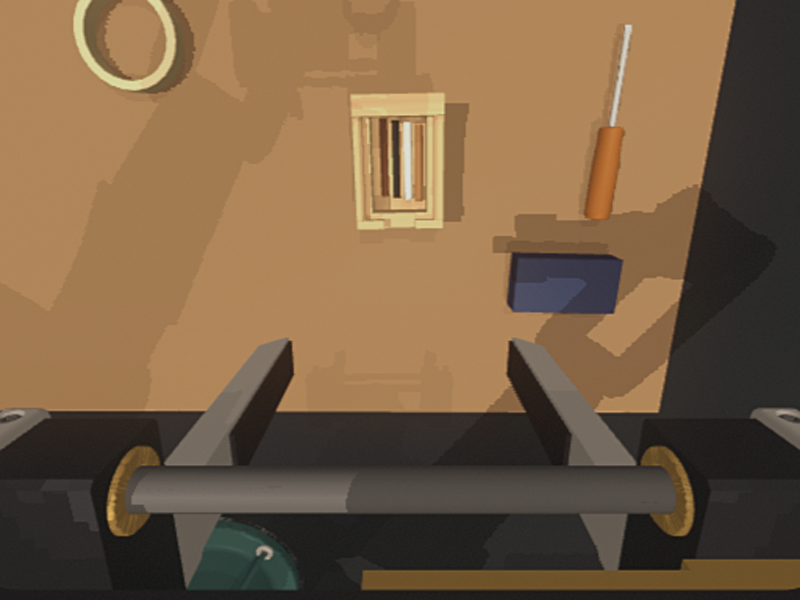

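The box is at (350–444, 94–229): strip at the top, notched lip at the bottom. I'll zoom in to get its edges.

Run:
```python
import pickle,cv2
d=pickle.load(open("w1.pkl","rb"))
c=d["color"][52:152,216:293]
cv2.imwrite("pics/w1c.png",cv2.resize(c,None,fx=6,fy=6,interpolation=cv2.INTER_NEAREST))
```

```text
(no output)
```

View pics/w1c.png

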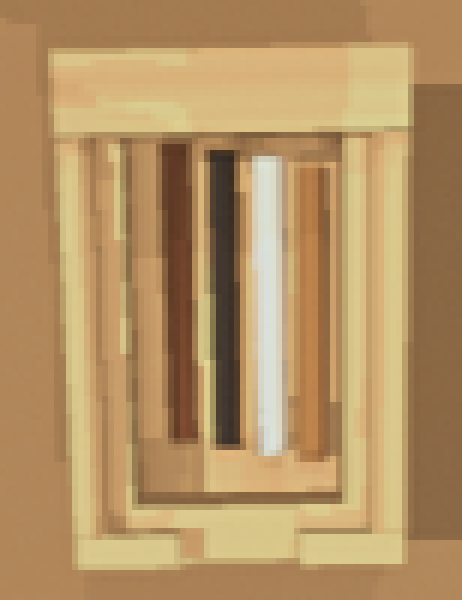

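Run:
```python
import pickle;from h import *
d=pickle.load(open("w1.pkl","rb"))
P={}
for n,u,v,z in[("BL",49,47,.0625),("BR",412,43,.0625),("SL",53,133,.0625),("SR",410,132,.0625),("FL",77,569,.054),("FR",406,566,.054),("lipinL",100,532,.054),("lipinR",385,532,.054)]:
    P[n]=cast(d,216+u/6-.5,52+v/6-.5,z);print(n,P[n].round(4))
b=(P["BL"]+P["BR"])/2;f=(P["FL"]+P["FR"])/2
print((b+f)/2,b-f,np.arctan2(*(b-f)[1::-1]))
```

```text
BL [ 0.6196 -0.1985  0.0625]
BR [ 0.6207 -0.2811  0.0625]
SL [ 0.6014 -0.1989  0.0625]
SR [ 0.6018 -0.2812  0.0625]
FL [ 0.4997 -0.2012  0.054 ]
FR [ 0.5007 -0.2842  0.054 ]
lipinL [ 0.5089 -0.2072  0.054 ]
lipinR [ 0.5092 -0.2786  0.054 ]
[ 0.56016759 -0.2412523   0.05825   ] [0.1199798  0.00289093 0.0085    ] 0.024090474842607127
```

Box: centre (0.560, −0.241), yaw about 0.018 rad. It measures 120 × 82.7 mm, which matches the 119 × 82 mm given. Now over the rack.

In the tool's units: -0.037 m / 0.2 = -0.185, 0.01 m / 0.2 = 0.05.

Call:
run_rows --offsets '[{"finger_gap":0.094,"xyz":[0.05,-0.185,0]},{"finger_gap":0.094,"xyz":[0.05,-0.185,0]},{"finger_gap":0.094,"xyz":[0.05,-0.185,0]},{"finger_gap":0.094,"xyz":[0.05,-0.185,0]},{"finger_gap":0.094,"xyz":[0.05,-0.185,0]},{"finger_gap":0.094,"xyz":[0.05,-0.185,0]},{"finger_gap":0.094,"xyz":[0.05,-0.185,0]},{"finger_gap":0.094,"xyz":[0.05,-0.185,0]},{"finger_gap":0.094,"xyz":[0.05,-0.185,0]},{"finger_gap":0.094,"xyz":[0.05,-0.185,0]},{"finger_gap":0.094,"xyz":[0.05,-0.185,0]},{"finger_gap":0.094,"xyz":[0.05,-0.185,0]},{"finger_gap":0.094}]' --quiet true

```text
ok
```

Call:
run_rows --offsets '[{"finger_gap":0.094,"turn":-0.0193},{"finger_gap":0.094,"turn":-0.0193},{"finger_gap":0.094,"turn":-0.0193},{"finger_gap":0.094,"turn":-0.0193},{"finger_gap":0.094,"turn":-0.0193},{"finger_gap":0.094,"turn":-0.0193},{"finger_gap":0.094,"turn":-0.0193},{"finger_gap":0.094,"turn":-0.0193},{"finger_gap":0.094,"turn":-0.0193},{"finger_gap":0.094,"turn":-0.0193},{"finger_gap":0.094,"turn":-0.0193},{"finger_gap":0.094,"turn":-0.0193},{"finger_gap":0.094,"turn":-0.0189},{"finger_gap":0.094},{"finger_gap":0.094}]'

```text
time: 3.82
tool_pos: [0.5986, 0.1964, 0.3055]
ee_rot: [-3.142, 0.001, 1.565]
wrist_force: [0.2, 0.8, 0.3]
width: 0.0939
finger_force: 0.0
```

Run:
```python
from bench import robot, vision, monitor
import cv2,numpy as np,pickle
from h import *
d=vision.snapshot("wrist");pickle.dump(d,open("w2.pkl","wb"))
u,v=proj(d,np.array([.613,.289,.07]));print(u,v)
u=int(np.clip(u,70,440));v=int(np.clip(v,60,300));u0,v0=u-70,v-60
print("origin",u0,v0)
cv2.imwrite("pics/w2c.png",cv2.resize(d["color"][v0:v0+110,u0:u0+150],None,fx=5,fy=5,interpolation=cv2.INTER_NEAREST))
```

```text
265.9674165796976 97.40445383820811
origin 195 37
```

View pics/w2c.png

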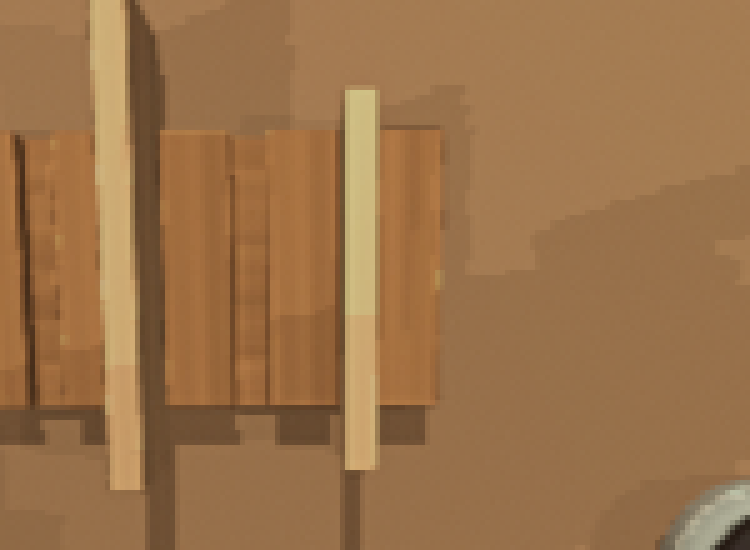

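The middle lid's top edge runs from (362,88) to (362,470) in the crop. The large lid is to its left.

Run:
```python
import pickle;from h import *
d=pickle.load(open("w2.pkl","rb"))
for n,u,v,z in[("far",361.5,87,.074),("near",362,471,.074),("nearL",345,471,.074),("nearR",379,471,.074),("rackNR",437,405,.030),("rackFR",441,128,.030),("bigL",93,300,.096),("bigR",136,300,.096)]:
    print(n,cast(d,195+u/5-.5,37+v/5-.5,z).round(4))
```

```text
far [0.6137 0.3439 0.074 ]
near [0.6144 0.2437 0.074 ]
nearL [0.6095 0.2437 0.074 ]
nearR [0.6192 0.2437 0.074 ]
rackNR [0.6393 0.2601 0.03  ]
rackFR [0.6389 0.3396 0.03  ]
bigL [0.5432 0.2899 0.096 ]
bigR [0.5544 0.2898 0.096 ]
```

In the tool's units: 0.035 m / 0.2 = 0.175, 0.0326 m / 0.2 = 0.163, -0.01 rad / 6.2832 = -0.0016.

Call:
run_rows --offsets '[{"finger_gap":0.04,"xyz":[0.163,0.025,0],"turn":-0.0016},{"finger_gap":0.04,"xyz":[0.163,0.025,0]},{"finger_gap":0.04,"xyz":[0.1625,0.024,0]},{"finger_gap":0.04,"xyz":[0,0,0.175]},{"finger_gap":0.04,"xyz":[0,0,0.175]},{"finger_gap":0.04,"xyz":[0,0,0.175]},{"finger_gap":0.04,"xyz":[0,0,0.175]},{"finger_gap":0.04,"xyz":[0,0,0.1]},{"finger_gap":0.04},{"finger_gap":0.04}]'

```text
time: 4.7
tool_pos: [0.6119, 0.2954, 0.144]
ee_rot: [-3.139, 0.001, 1.579]
wrist_force: [0.5, -1.3, 0.7]
width: 0.0399
finger_force: 0.0
```

In the tool's units: 0.033 m / 0.2 = 0.165, 0.002 m / 0.2 = 0.01.

Call:
run_rows --offsets '[{"finger_gap":0.04,"xyz":[0,0.01,0.165]},{"finger_gap":0.04,"xyz":[0,0,0.165]},{"finger_gap":0.04,"xyz":[0,0,0.165]},{"finger_gap":0.04},{"finger_gap":0.0},{"finger_gap":0},{"finger_gap":0},{"finger_gap":0},{"finger_gap":0},{"finger_gap":0}]'

```text
time: 5.53
tool_pos: [0.6151, 0.2968, 0.0491]
ee_rot: [3.139, -0.001, 1.581]
wrist_force: [-1.5, -0.4, 6.6]
width: 0.0087
finger_force: 30.0
```

In the tool's units: -0.04 m / 0.2 = -0.2, -0.035 m / 0.2 = -0.175.

Call:
run_rows --offsets '[{"finger_gap":0,"xyz":[0,0,-0.15]},{"finger_gap":0,"xyz":[0,0,-0.175]},{"finger_gap":0,"xyz":[0,0,-0.175]},{"finger_gap":0},{"finger_gap":0,"xyz":[-0.2,0,0]},{"finger_gap":0,"xyz":[-0.2,0,0]},{"finger_gap":0,"xyz":[-0.2,0,0]},{"finger_gap":0,"xyz":[-0.2,0,0]},{"finger_gap":0,"xyz":[-0.2,0,0]},{"finger_gap":0,"xyz":[-0.2,0,0]},{"finger_gap":0,"xyz":[0,-0.16,0]},{"finger_gap":0,"xyz":[0,-0.16,0]},{"finger_gap":0,"xyz":[0,-0.155,0]},{"finger_gap":0}]'

```text
time: 6.7
tool_pos: [0.5163, 0.0551, 0.1451]
ee_rot: [-3.136, -0.0, 1.58]
wrist_force: [0.3, 0.1, -0.4]
width: 0.0088
finger_force: 30.0
```

Call:
run_rows --offsets '[{"finger_gap":0,"turn":0.0191},{"finger_gap":0,"turn":0.0191},{"finger_gap":0,"turn":0.0191},{"finger_gap":0,"turn":0.0191},{"finger_gap":0,"turn":0.0191},{"finger_gap":0,"turn":0.0191},{"finger_gap":0,"turn":0.0191},{"finger_gap":0,"turn":0.0191},{"finger_gap":0,"turn":0.0191},{"finger_gap":0,"turn":0.0191},{"finger_gap":0,"turn":0.0191},{"finger_gap":0,"turn":0.0191},{"finger_gap":0,"turn":0.0191},{"finger_gap":0,"xyz":[0,0,0.175]},{"finger_gap":0,"xyz":[0,0,0.175]},{"finger_gap":0,"xyz":[0,0,0.125]},{"finger_gap":0},{"finger_gap":0}]'

```text
time: 8.2
tool_pos: [0.5211, 0.0554, 0.0502]
ee_rot: [3.142, 0.003, 0.021]
wrist_force: [0.5, 0.4, -0.1]
width: 0.0088
finger_force: 30.0
```

In the tool's units: 0.004 m / 0.2 = 0.02, 0.002 m / 0.2 = 0.01.

Call:
run_rows --offsets '[{"finger_gap":0,"xyz":[0,0,0.02]},{"finger_gap":0,"xyz":[0,0,0.01]},{"finger_gap":0,"xyz":[0,0,0.01]},{"finger_gap":0},{"finger_gap":0}]'

```text
time: 8.62
tool_pos: [0.5224, 0.0553, 0.0444]
ee_rot: [3.141, -0.002, 0.021]
wrist_force: [0.3, 0.4, 0.0]
width: 0.0085
finger_force: 30.0
```

In the tool's units: 0.002 m / 0.2 = 0.01, 0.001 m / 0.2 = 0.005.

Call:
run_rows --offsets '[{"finger_gap":0,"xyz":[0,0,0.01]},{"finger_gap":0,"xyz":[0,0,0.005]},{"finger_gap":0},{"finger_gap":0}]'

```text
time: 8.95
tool_pos: [0.5223, 0.0553, 0.0411]
ee_rot: [3.141, -0.001, 0.021]
wrist_force: [-1.2, -0.5, 3.4]
width: 0.0088
finger_force: 30.0
```

In the tool's units: 0.02 m / 0.2 = 0.1, 0.015 m / 0.2 = 0.075.

Call:
run_rows --offsets '[{"finger_gap":0.02},{"finger_gap":0.02},{"finger_gap":0.09,"xyz":[0,0,-0.04]},{"finger_gap":0.09,"xyz":[0,0,-0.035]},{"finger_gap":0.09},{"finger_gap":0.09},{"finger_gap":0.09},{"finger_gap":0.09},{"finger_gap":0.09,"xyz":[0,0.1,0]},{"finger_gap":0.09,"xyz":[0,0.075,0]},{"finger_gap":0.09,"xyz":[0,0.02,0]},{"finger_gap":0.09,"xyz":[0,0.02,0]},{"finger_gap":0.09,"xyz":[0,0.02,0]},{"finger_gap":0.09,"xyz":[0,0.02,0]},{"finger_gap":0.09,"xyz":[0,0.02,0]},{"finger_gap":0.09,"xyz":[0,0.02,0]},{"finger_gap":0.09},{"finger_gap":0.09},{"finger_gap":0.09}]'

```text
time: 10.53
tool_pos: [0.5231, -0.0035, 0.0555]
ee_rot: [-3.142, -0.0, 0.021]
wrist_force: [0.9, -0.3, 0.3]
width: 0.09
finger_force: 0.0
```

Run:
```python
from bench import robot, vision, monitor
import cv2
d=vision.snapshot("wrist")
cv2.imwrite("pics/w3.png",d["color"])
```

```text
(no output)
```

View pics/w3.png

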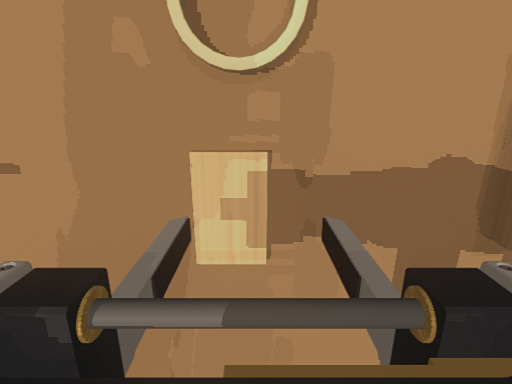

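The lid lies flat, with corners at about (190,152), (269,151), (267,264) and (196,264).

Create lid.py:
```python
import cv2,sys
from h import *
def lid(d,z,p,tol=(38,60,60)):
    """quad of the pale patch round pixel p, cast to height z"""
    im=cv2.cvtColor(d["color"],cv2.COLOR_BGR2HSV).astype(int)
    q=cv2.approxPolyDP(np.array(p,np.float32).reshape(-1,1,2),1,True)
    g=cv2.cvtColor(d["color"],cv2.COLOR_BGR2GRAY)
    c=cv2.cornerSubPix(g,np.array(p,np.float32).reshape(-1,1,2),(4,4),(-1,-1),(3,30,.01)).reshape(-1,2)
    return c,np.array([cast(d,u,v,z) for u,v in c])
```

Run:
```python
from bench import robot, vision, monitor
from lid import *
d=vision.snapshot("wrist")
c,P=lid(d,.013,[(190,152),(269,151),(267,264),(196,264)])
print(c.round(1));print(P.round(4));m=P.mean(0)
f=(P[0]+P[1])/2-(P[2]+P[3])/2
print(m,f,np.arctan2(f[1],f[0]),np.linalg.norm(P[0]-P[1]),np.linalg.norm(P[3]-P[2]))
```

```text
[[188.8 151.7]
 [267.1 151.2]
 [265.6 263.7]
 [196.3 263.2]]
[[ 0.5681  0.051   0.013 ]
 [ 0.5697 -0.0104  0.013 ]
 [ 0.4701 -0.0123  0.013 ]
 [ 0.4694  0.0488  0.013 ]]
[0.51934013 0.01927067 0.013     ] [0.09917804 0.00201323 0.        ] 0.020296361496361978 0.06142806705810514 0.06115868698537917
```

In the tool's units: -0.023 m / 0.2 = -0.115, 0.0075 m / 0.2 = 0.0375.

Call:
run_rows --offsets '[{"finger_gap":0.09,"xyz":[-0.02,-0.115,0]},{"finger_gap":0.09,"xyz":[0,0,0.1]},{"finger_gap":0.09,"xyz":[0,0,0.1]},{"finger_gap":0.09},{"finger_gap":0.09,"xyz":[0,0,0.0375]},{"finger_gap":0.09},{"finger_gap":0.09},{"finger_gap":0.09}]'

```text
time: 11.3
tool_pos: [0.5195, 0.0191, 0.009]
ee_rot: [3.141, -0.002, 0.021]
wrist_force: [-0.8, -0.0, 0.3]
width: 0.0898
finger_force: 0.0
```

In the tool's units: -0.04 m / 0.2 = -0.2, 0.0372 m / 0.2 = 0.186.

Call:
run_rows --offsets '[{"finger_gap":0.0},{"finger_gap":0},{"finger_gap":0},{"finger_gap":0},{"finger_gap":0},{"finger_gap":0,"xyz":[0,0,-0.15]},{"finger_gap":0,"xyz":[0,0,-0.2]},{"finger_gap":0,"xyz":[0,0,-0.15]},{"finger_gap":0,"xyz":[0.017,0.186,0]},{"finger_gap":0,"xyz":[0.017,0.186,0]},{"finger_gap":0,"xyz":[0.017,0.186,0]},{"finger_gap":0,"xyz":[0.017,0.186,0]},{"finger_gap":0,"xyz":[0.017,0.186,0]},{"finger_gap":0,"xyz":[0.017,0.186,0]},{"finger_gap":0,"xyz":[0.0155,0.186,0]},{"finger_gap":0},{"finger_gap":0},{"finger_gap":0}]'

```text
time: 12.8
tool_pos: [0.5472, -0.2402, 0.1075]
ee_rot: [-3.14, 0.001, 0.02]
wrist_force: [0.3, -0.2, -0.7]
width: 0.0612
finger_force: 30.0
```

Run:
```python
from bench import robot, vision, monitor
import cv2,pickle
d=vision.snapshot("wrist");pickle.dump(d,open("w4.pkl","wb"))
cv2.imwrite("pics/w4.png",cv2.resize(d["color"][20:300,100:420],None,fx=2.1,fy=2.1))
```

```text
(no output)
```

View pics/w4.png

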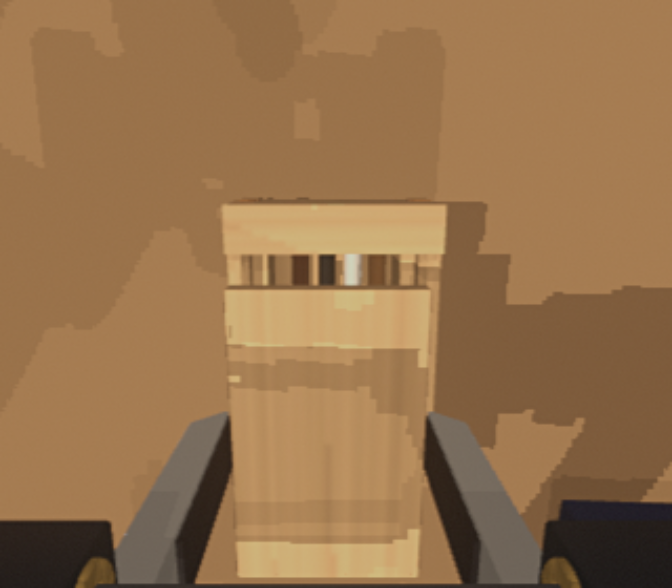

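The lid is held level. Strip: back edge (222–446, 204), front edge (225–445, 254). The lid's far end is at (226–430, 289).

Run:
```python
import pickle;from h import *
d=pickle.load(open("w4.pkl","rb"))
P={}
for n,u,v,z in[("BL",222,204,.0625),("BR",446,203,.0625),("SL",225,254,.0625),("SR",445,253,.0625),("lidL",226,290,.112),("lidR",430,288.5,.112),("lidnL",237,577,.112),("lidnR",418,576,.112)]:
    P[n]=cast(d,100+u/2.1-.3,20+v/2.1-.3,z);print(n,P[n].round(4))
print((P["BL"]+P["BR"]+P["SL"]+P["SR"])/4,(P["lidL"]+P["lidR"])/2)
```

```text
BL [ 0.619  -0.1991  0.0625]
BR [ 0.621  -0.2809  0.0625]
SL [ 0.6008 -0.1997  0.0625]
SR [ 0.6029 -0.2819  0.0625]
lidL [ 0.5963 -0.2081  0.112 ]
lidR [ 0.598  -0.2685  0.112 ]
lidnL [ 0.4969 -0.2092  0.112 ]
lidnR [ 0.4986 -0.2712  0.112 ]
[ 0.61090175 -0.24037366  0.0625    ] [ 0.59719077 -0.23832801  0.112     ]
```

In the tool's units: 0.02 m / 0.2 = 0.1, 0.004 m / 0.2 = 0.02.

Call:
run_rows --offsets '[{"finger_gap":0,"xyz":[0.0075,0.0115,0]},{"finger_gap":0,"xyz":[0,0,0.1]},{"finger_gap":0,"xyz":[0,0,0.075]},{"finger_gap":0,"xyz":[0,0,0.03]},{"finger_gap":0,"xyz":[0,0,0.02]},{"finger_gap":0,"xyz":[0,0,0.01]},{"finger_gap":0},{"finger_gap":0}]'

```text
time: 13.52
tool_pos: [0.5497, -0.2429, 0.0619]
ee_rot: [3.141, -0.001, 0.021]
wrist_force: [-1.2, 0.4, -0.3]
width: 0.0615
finger_force: 30.0
```

In the tool's units: -0.03 m / 0.2 = -0.15, 0.0015 m / 0.2 = 0.0075.

Call:
run_rows --offsets '[{"finger_gap":0,"xyz":[0,0,0.0075]},{"finger_gap":0,"xyz":[0,0,0.005]},{"finger_gap":0},{"finger_gap":0},{"finger_gap":0.065},{"finger_gap":0.08},{"finger_gap":0.08},{"finger_gap":0.08},{"finger_gap":0.08},{"finger_gap":0.09,"xyz":[0,0,-0.15]},{"finger_gap":0.09,"xyz":[-0.15,0,-0.15]},{"finger_gap":0.09,"xyz":[-0.15,0,-0.15]},{"finger_gap":0.09},{"finger_gap":0.09}]'

```text
time: 14.68
tool_pos: [0.4908, -0.245, 0.1505]
ee_rot: [3.138, -0.005, 0.02]
wrist_force: [-0.2, -0.4, 0.3]
width: 0.0899
finger_force: 0.0
```

Run:
```python
from bench import robot, vision, monitor
import cv2,pickle
d=vision.snapshot("wrist");pickle.dump(d,open("w5.pkl","wb"))
cv2.imwrite("pics/w5.png",cv2.resize(d["color"][20:220,150:380],None,fx=3,fy=3,interpolation=cv2.INTER_NEAREST))
```

```text
(no output)
```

View pics/w5.png

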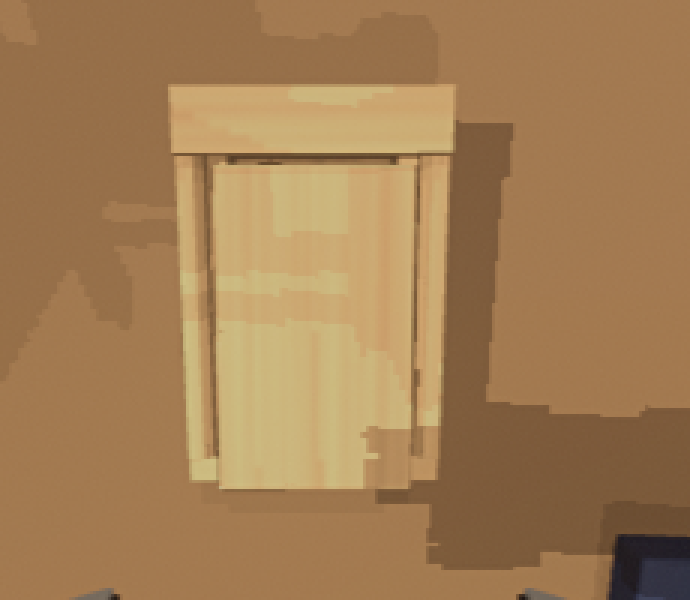

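The lid lies tilted as intended: far end at row 163, just in front of the strip (row 152), near end on the lip at row 489. Next I'll push it in with closed fingers.

Call:
run_rows --offsets '[{"finger_gap":0,"xyz":[-0.065,-0.0075,0]},{"finger_gap":0,"xyz":[0,0,0.15]},{"finger_gap":0,"xyz":[0,0,0.15]},{"finger_gap":0,"xyz":[0,0,0.1]},{"finger_gap":0,"xyz":[0,0,0.065]},{"finger_gap":0},{"finger_gap":0}]'

```text
time: 15.32
tool_pos: [0.4762, -0.2418, 0.0518]
ee_rot: [-3.139, 0.004, 0.021]
wrist_force: [0.1, 0.6, 0.7]
width: 0.0469
finger_force: 0.0
```

Call:
run_rows --offsets '[{"finger_gap":0,"xyz":[0.03,0,0]},{"finger_gap":0,"xyz":[0.02,0,0]},{"finger_gap":0,"xyz":[0.015,0,0]},{"finger_gap":0,"xyz":[0.015,0,0]},{"finger_gap":0,"xyz":[0.01,0,0]},{"finger_gap":0,"xyz":[0.01,0,0]},{"finger_gap":0},{"finger_gap":0}]'

```text
time: 15.98
tool_pos: [0.4973, -0.2424, 0.0545]
ee_rot: [3.142, -0.0, 0.021]
wrist_force: [0.9, 0.1, -0.4]
width: 0.0002
finger_force: 0.0
```

In the tool's units: -0.002 m / 0.2 = -0.01, 0.001 m / 0.2 = 0.005.

Call:
run_rows --offsets '[{"finger_gap":0,"xyz":[0.005,0,-0.01]},{"finger_gap":0,"xyz":[0.005,0,0]},{"finger_gap":0,"xyz":[0.005,0,0]},{"finger_gap":0,"xyz":[0.005,0,0]},{"finger_gap":0},{"finger_gap":0}]'

```text
time: 16.48
tool_pos: [0.5012, -0.2423, 0.0564]
ee_rot: [3.142, 0.0, 0.021]
wrist_force: [-0.1, 0.2, 0.2]
width: 0.0005
finger_force: 0.0
```

Run:
```python
from bench import robot, vision, monitor
import cv2,pickle
d=vision.snapshot("wrist");pickle.dump(d,open("w6.pkl","wb"))
cv2.imwrite("pics/w6.png",cv2.resize(d["color"][60:300,130:390],None,fx=2.4,fy=2.4,interpolation=cv2.INTER_NEAREST))
```

```text
(no output)
```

View pics/w6.png

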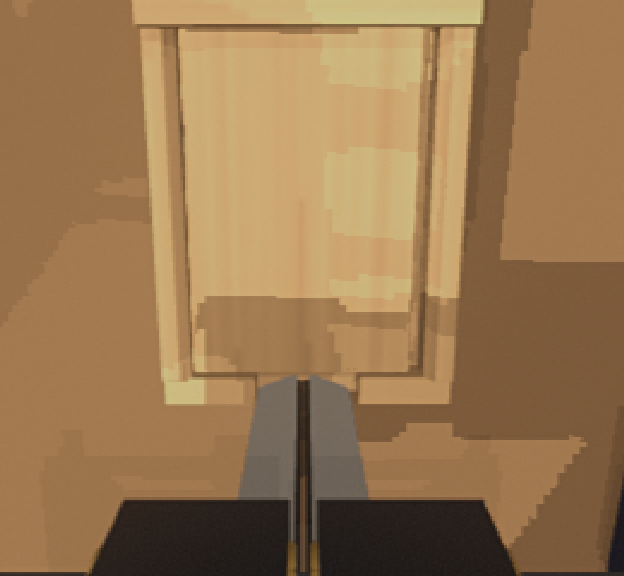

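The near end (row 375) appears to have dropped behind the lip, whose top spans rows 375–403. I'll back off and check.

In the tool's units: -0.03 m / 0.2 = -0.15, -0.02 m / 0.2 = -0.1.

Call:
run_rows --offsets '[{"finger_gap":0,"xyz":[-0.05,0,-0.05]},{"finger_gap":0,"xyz":[-0.1,0,-0.15]},{"finger_gap":0,"xyz":[-0.15,0,-0.1]},{"finger_gap":0,"xyz":[-0.1,0,-0.15]},{"finger_gap":0,"xyz":[0,0,-0.1]},{"finger_gap":0},{"finger_gap":0}]'

```text
time: 17.12
tool_pos: [0.4218, -0.2446, 0.1678]
ee_rot: [3.139, -0.003, 0.02]
wrist_force: [0.2, 1.1, -1.0]
width: 0.0003
finger_force: 0.0
```

Run:
```python
from bench import robot, vision, monitor
import cv2,pickle
d=vision.snapshot("wrist");pickle.dump(d,open("w7.pkl","wb"))
cv2.imwrite("pics/w7.png",cv2.resize(d["color"][20:170,180:330],None,fx=4,fy=4,interpolation=cv2.INTER_NEAREST))
```

```text
(no output)
```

View pics/w7.png

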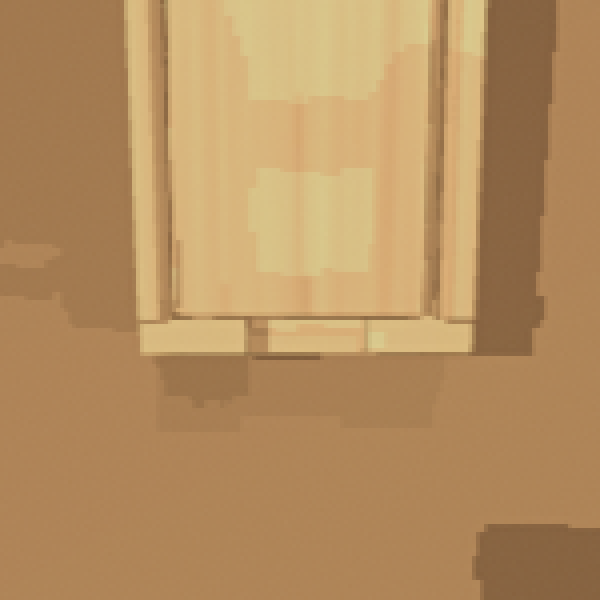

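Run:
```python
import pickle;from h import *
d=pickle.load(open("w7.pkl","rb"))
for z in(.053,.063):
  for n,u,v in[("NL",175,317),("NR",425,316),("L",168,50),("R",435,50)]:
    print(z,n,cast(d,180+u/4-.5,20+v/4-.5,z).round(4))
for n,u,v in[("lipL",140,355),("lipR",474,353),("lipinL",140,321),("lipinR",474,321)]: print(n,cast(d,180+u/4-.5,20+v/4-.5,.054).round(4))
```

```text
0.053 NL [ 0.5087 -0.2099  0.053 ]
0.053 NR [ 0.5102 -0.2717  0.053 ]
0.053 L [ 0.5681 -0.2089  0.053 ]
0.053 R [ 0.5693 -0.2711  0.053 ]
0.063 NL [ 0.5085 -0.211   0.063 ]
0.063 NR [ 0.5099 -0.2707  0.063 ]
0.063 L [ 0.5658 -0.21    0.063 ]
0.063 R [ 0.5671 -0.2701  0.063 ]
lipL [ 0.4994 -0.2012  0.054 ]
lipR [ 0.5016 -0.2843  0.054 ]
lipinL [ 0.5075 -0.2014  0.054 ]
lipinR [ 0.5092 -0.2838  0.054 ]
```

At ledge height the lid's top measures 61.8–62.2 mm wide, so it lies flat. Its near end is about 1 mm behind the lip, and it sits within 2 mm of centre in both directions. I'm handing in.

```bash
python3 -c "
from bench import robot, vision, monitor
print(robot.close_job())"
```

```text
the job is handed in; nothing more can be done
None
```

The middle-sized lid is in the box, far end under the strip and near end behind the lip, and I handed the job in at about 17 s; in the last picture it lies flat and within 2 mm of centre, but `close_job` gave no verdict.

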